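Put three mixed-up tools back into their own foam inserts

TASK

The block plane, the sanding block and the screw jar have been put back in one another's foam inserts. Move each into the cut-out that has its own shape and size, so that all three stand upright and are sunk fully to the bottom of their cut-outs; the bare rubber mat is free for setting something down on the way. Leave the tape measure and the hex key set where they lie.

Things in the scene. Friction and masses are not known exactly. Their poses are not given: they have to be found in the camera images.
- block_plane: Small grey metal block plane, 51 wide (its x) x 160 long (its y) x 50 high; origin: centre of its underside, z up. Its upright side walls reach only 28 above the underside (the middle of the top is that low too; a knob and cap stand higher at its +y end); grip it across the 51 mm width near the middle. At the start it lies across the jar insert, bridging the round cut-out. About 0.6 kg.
- sanding_block: Plain brown cork sanding block, 64 wide (its x) x 110 long (its y) x 28 high; origin: centre of its underside, z up. At the start it lies roughly crosswise on top of the plane insert, across the long cut-out. About 0.1 kg.
- screw_jar: Upright round glass jar of screws with a pale lid, 68 diameter x 79 high (lid 64 diameter, the top 17); origin: centre of its underside, z up. Closed, the lid does not come off. Grip it across the diameter. At the start it stands in the cut-out of the sanding insert. About 0.2 kg.
- plane_insert: Fixed dark foam insert, 95 (x) x 204 (y) x 18 high, with a long rectangular cut-out 67 (x) x 176 (y), 10 deep, for the block plane (either way round). Origin: centre of its underside on the bench; the cut-out is centred on it, its light grey floor is 8 above the origin, the top face 18 above.
- sanding_insert: Fixed dark foam insert, 112 (x) x 160 (y) x 18 high, with a wider, shorter rectangular cut-out 82 (x) x 129 (y), 10 deep, for the sanding block (either way round). Origin: centre of its underside; cut-out centred on it, floor 8 above the origin, top face 18 above.
- jar_insert: Fixed dark foam insert, 114 x 114 x 18 high, with a round cut-out of 84 diameter, 10 deep, for the screw jar. Origin: centre of its underside; cut-out centred on it, floor 8 above the origin, top face 18 above.
- parking_mat: Bare thin rubber mat fixed to the bench, 130 (x) x 180 (y) x 3 thick, empty at the start, large enough for any one of the three things. Origin: centre of its underside.
- tape_measure: Yellow tape measure, 73 x 76 x 36 high, loose on the bench, to be left where it lies. Origin: centre of its underside. Behind it to the left stands the bandsaw, whose table (314 to 329 above the bench) covers x over 0.54 m, y over 0.16 m: carry things round it, through the open middle of the bench.
- hex_keys: Red folding hex key set, 30 (x) x 105 (y) x 24 high, loose on the bench just left of the jointer's table (another red one lies far behind the jointer), to be left where it lies. Origin: centre of its underside.
Things that resemble listed ones, but are neither listed nor needed, are in the scene too. There is more than one size of the screw_jar; the one meant has the size given above.

How it is judged:
By the outcome, as a careful person would: the job done as asked, in the order asked, and still so for the second after the job is handed in, with the robot touching nothing.
It also fails if it takes over 120 s, if anything falls off the work surface, if the arm or the gripper's body presses on something with over 40 N, if the wrist force passes 120 N, or if a joint passes its speed limit or range.

ROBOT

A 6-joint arm with a two-finger parallel gripper is mounted at the origin on a cart in front of the work surface, level with it; the furniture and walls round the work are solid. World frame = base frame: x ahead of the robot, y to its left, z up, the work surface at z = 0. Lengths are in m, angles in rad, forces in N, time in s.
With the tool pointing down it reaches from about 0.35 to 0.975 m from the base axis. Payload 4.9 kg.
Tool frame: the origin (TCP) lies on the centre line of the jaws, within the pads' length; the fingertips stand manip.tip_reach ahead of it and the grasp point (between the pads) is the TCP (manip.tip_reach is the distance from the TCP to the fingertips, in m); z points along the fingers, y is the line along which they close (so a half turn about z gives the same grasp; the last joint's range is limited). The gripper opens to 85 mm and grips with 20 to 120 N. Pads are 22 mm wide; open, the fingers measure 114 mm over their backs; the gripper's body (76 mm by 85 mm) begins 54 mm behind the grasp point. The pads swing forward as they close: fully open they stand 13 mm farther back than shut.
Start: joints at [-1.364, 0.053, 1.613, -0, 1.476, -0.119], TCP at [0.2, -0.592, 0.25] pointing down, gripper open.
Joint ranges: [-3.01, 3.01], [-1.01, 2.22], [0.06, 2.58], [-1.02, 4.17], [0.09, 2.62], [-3.14, 3.14]. Speed limits (rad/s): [2.57, 2.57, 3.14, 3.14, 3.14, 3.14].

INTERFACE

Orientations are given as a unit quaternion [w, x, y, z].
In Python, from plant import manip gives the robot as it stands. The module is installed in compiled form; this text tells all that it offers.
- The arm moves only by the tool move_arm, never from a script. Its argument "rows" is a list of rows, each a list of 7 numbers: the shift along the tool's x, y, z in cm, then the turn, a rotation vector about the tool's x, y, z in degrees, then the opening, from -1 (shut) to 1 (fully open). In form: [[tx, ty, tz, ax, ay, az, jaw], ...]. A call has 1 to 20 rows; each row shifts and turns the commanded pose from where the row before left it, along the tool's axes as they then stand; what a row does not reach is not made up. A row lasts 1/12 s, in which the tool goes at most 41.7 mm and 7.16 degrees, less where a joint would pass 70% of its speed; a pose out of reach is approached as far as the arm can. A call is refused whole if a number of a shift passes 4.17 or a number of a turn 7.16, either way. A call with a gripper value outside its range is refused whole. The fingers move at their own pace and stop on an object; the grip force is fixed at half the most. Time passes only in rows, so rows that do not move let the fingers close. It gives the time, the measured TCP pose, the force, the opening and the grip force at its end, in the units of the state.
- manip.state(): the state, without advancing time (a new reading comes with each control period).
- manip.grab_frame(name): name is "side" or "top" or "wrist"; returns a dict with "img" (400x640x3 uint8, blue, green, red), "mtx" (3x3 intrinsics, pixels), "R" (3x3) and "t" (3): a world point X has camera coordinates R X + t. Camera axes: x right, y down, z forward; pixel columns grow to the right and rows downward; lengths in m; the calibration is good to about 2 mm. A picture is of the moment at which its call begins. There is no depth.
- manip.job_done(): hands the job in; it is judged then, once.
The state is a dict: "time": time; "joint_pos": joint angles; "joint_vel": joint speeds; "joint_efforts": joint torques, N m; "tool_pos": TCP position; "tool_rot": TCP orientation; "contact_force": force on the tool from outside, world axes, zero at the start; "ft_torque": the same for the moment, N m; "gripper_width": opening from 0.0 (shut) to 1.0 (fully open); "grasp_force": force on a finger pad.
Only numpy, scipy, OpenCV 4.12 (cv2) and the standard library are available. Lean on these libraries where they do the work, as an engineer would, in place of code of your own. Each camera call takes 0.05 s, during which the arm holds its last target. There are 200 camera calls.

## Working session

There is one attempt and no reset: what is moved stays moved. The work goes in short steps, Python scripts to look and compute and a tool call to move; the robot and the scene stay as the last step left them, time stands still between calls to the robot, and variables do not carry over. Pictures are saved under pics/ and viewed, at most 14 in all, crops included, and the job is handed in when it is done.

Besides the shell and the picture viewer there is one more tool, called after "Call:" as name([rows], argument=value, ...), one row to a line, values as JSON. move_arm: Moves the arm, as the interface text tells. Its arguments: {"type":"object","properties":{"rows":{"type":"array","items":{"type":"array","items":{"type":"number"}}}},"required":["rows"]}

```bash
mkdir -p pics
cat > h.py <<'E'
import numpy as np, cv2
from plant import manip
def grab(n,save=None):
    f=manip.grab_frame(n)
    if save: cv2.imwrite('pics/'+save+'.png',f['img'])
    return f
def ray(f,uv,z):
    d=np.linalg.inv(f['mtx'])@np.array([uv[0],uv[1],1.]); R=f['R'];c=-R.T@f['t'];d=R.T@d
    return c+d*(z-c[2])/d[2]
def proj(f,X):
    p=f['mtx']@(f['R']@np.array(X,float)+f['t']);return p[:2]/p[2]
E
python3 - <<'E'
from h import *
for n in('top','side'):
    f=grab(n,n); print(n,-f['R'].T@f['t'],f['mtx'][0,0])
    print(f['R'].round(2))
print(manip.state(),manip.tip_reach)
E
```

```text
top [0.47240197 0.07165167 1.05862393] 364.6321743267812
[[ 0.01 -1.   -0.02]
 [-1.   -0.01 -0.06]
 [ 0.06  0.02 -1.  ]]
side [-0.1004864   1.02909806  0.64280096] 489.6363376460318
[[-0.82 -0.57  0.01]
 [-0.27  0.37 -0.89]
 [ 0.5  -0.74 -0.45]]
{'time': 0.1, 'joint_pos': array([-1.36402170e+00,  5.33224475e-02,  1.61417630e+00,  6.49356583e-06,
        1.47602871e+00, -1.18987153e-01]), 'joint_vel': array([ 0.00056742, -0.00333747, -0.00392284, -0.00091485,  0.00031013,
        0.00071333]), 'joint_efforts': array([ 6.28771741e-04, -3.94904137e+01, -3.71362031e+01, -4.18770128e-05,
        3.90852729e-03,  2.51693655e-05]), 'tool_pos': array([ 0.19991638, -0.59159068,  0.24915463]), 'tool_rot': array([-9.66614216e-04,  9.86763798e-01,  1.62161251e-01, -3.92205469e-05]), 'contact_force': array([0.48059156, 0.47947137, 0.03417994]), 'ft_torque': array([-0.00891417, -0.03743082, -0.02158652]), 'grasp_force': 0.0, 'gripper_width': 0.997653690073535} 0.019
```

View pics/top.png

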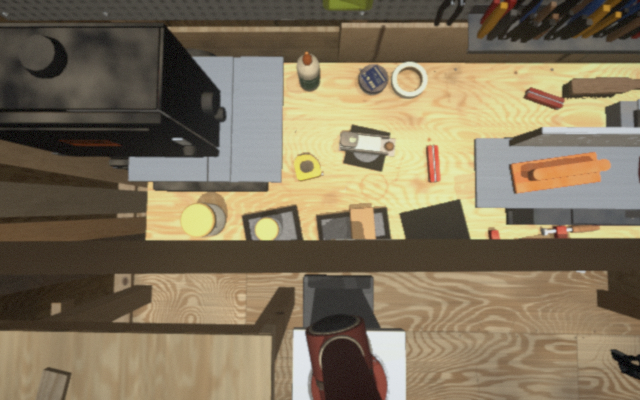

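View pics/side.png

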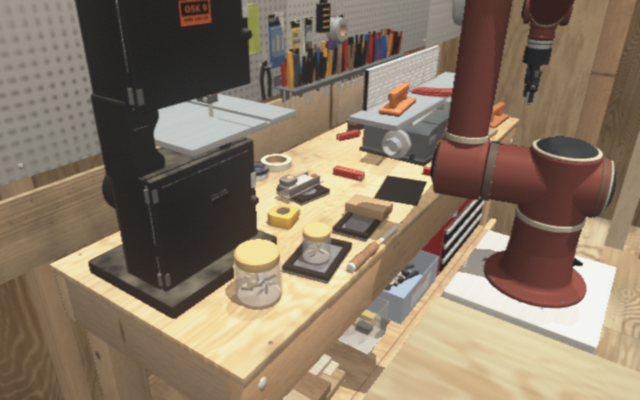

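The top view shows the plane on the jar insert (368,143), the sanding block on the plane insert (362,221), the jar in the sanding insert (267,230) and the mat (436,222). A beam hides rows over 240. The side view confirms this.

Run:
```python
from h import *
f=grab('top'); im=f['img']
cv2.imwrite('pics/c1.png',cv2.resize(im[115:245,230:480],None,fx=3.2,fy=3.2,interpolation=cv2.INTER_CUBIC))
s=grab('side'); cv2.imwrite('pics/c2.png',cv2.resize(s['img'][150:290,230:450],None,fx=3.6,fy=3.6,interpolation=cv2.INTER_CUBIC))
for n,uv,z in[('plane',(368,143),.046),('sand',(362,221),.046),('jar',(267,230),.087),('mat',(436,222),.003),('tape',(308,167),.036),('hex',(433,163),.024)]: print(n,ray(f,uv,z).round(3))
```

```text
plane [ 0.678 -0.05   0.046]
sand [ 0.461 -0.034  0.046]
jar [0.434 0.223 0.087]
mat [ 0.46  -0.25   0.003]
tape [0.611 0.118 0.036]
hex [ 0.627 -0.237  0.024]
```

View pics/c1.png

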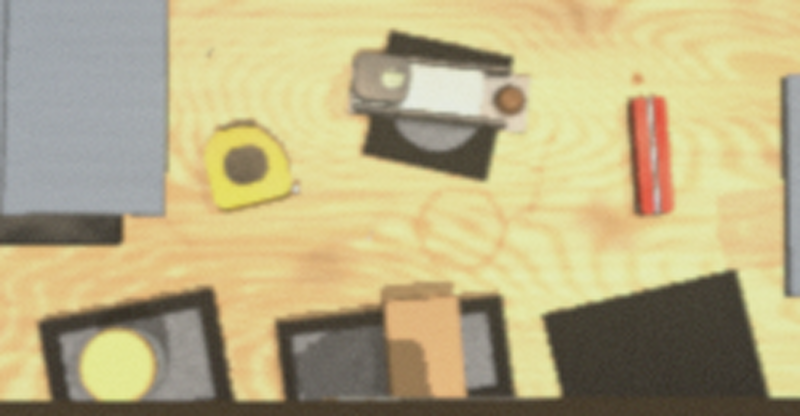

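View pics/c2.png

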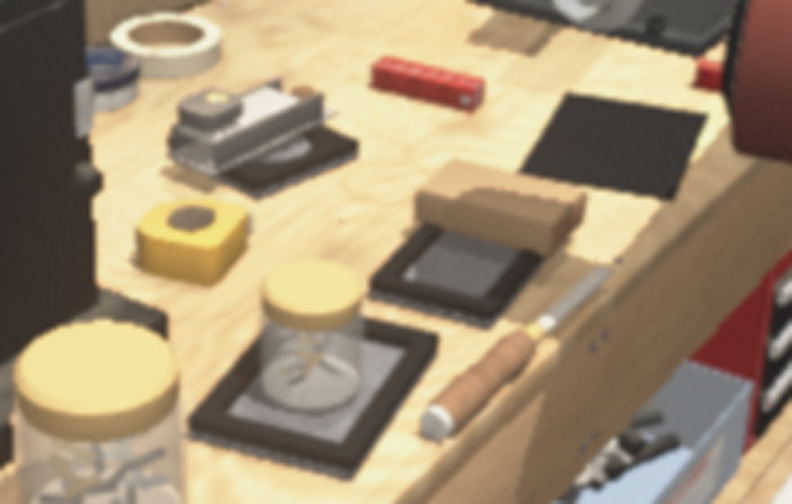

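The crops confirm the layout. The inserts' front edges show in the side view, and a screwdriver lies in front of the sanding insert. I'm moving above the middle of the bench to look with the wrist camera.

Call:
move_arm([
  [2.07, -2.69, -0.6, 0, 0, 0, 1],
  [2.07, -2.69, -0.6, 0, 0, 0, 1],
  [2.07, -2.69, -0.6, 0, 0, 0, 1],
  [2.07, -2.69, -0.6, 0, 0, 0, 1],
  [2.07, -2.69, -0.6, 0, 0, 0, 1],
  [2.07, -2.69, -0.6, 0, 0, 0, 1],
  [2.07, -2.69, -0.6, 0, 0, 0, 1],
  [2.07, -2.69, -0.6, 0, 0, 0, 1],
  [2.07, -2.69, -0.6, 0, 0, 0, 1],
  [2.07, -2.69, -0.6, 0, 0, 0, 1],
  [2.07, -2.69, -0.6, 0, 0, 0, 1],
  [2.07, -2.69, -0.6, 0, 0, 0, 1],
  [2.07, -2.69, -0.6, 0, 0, 0, 1],
  [2.07, -2.69, -0.6, 0, 0, 0, 1],
  [2.07, -2.69, -0.6, 0, 0, 0, 1],
  [2.07, -2.69, -0.6, 0, 0, 0, 1],
  [2.07, -2.69, -0.6, 0, 0, 0, 1],
  [2.07, -2.69, -0.6, 0, 0, 0, 1],
  [2.07, -2.69, -0.6, 0, 0, 0, 1],
  [2.07, -2.69, -0.6, 0, 0, 0, 1],
])

```text
time: 1.87
tool_pos: [0.4201, 0.0519, 0.3706]
tool_rot: [0.0, 0.987, 0.162, 0.0]
contact_force: [0.3, -0.9, -0.2]
gripper_width: 0.998
grasp_force: 0.0
```

```bash
cat >> h.py <<'E'
from scipy.spatial.transform import Rotation as Ro
def tool():
    s=manip.state();q=s['tool_rot'];return s,Ro.from_quat([q[1],q[2],q[3],q[0]])
def go(x,y,z,yaw=None):
    "tool-frame shift in cm (before turning) and turn about tool z, deg; yaw=world angle of tool x, mod 180"
    s,R=tool();d=R.inv().apply(np.array([x,y,z])-s['tool_pos'])*100
    M=R.as_matrix();cur=np.degrees(np.arctan2(M[1,0],M[0,0]));t=0
    if yaw is not None: t=-((yaw-cur+90)%180-90)
    print('shift',d.round(2),'turn',round(t,1),'cur yaw',cur.round(1),'pos',s['tool_pos'].round(4),'tilt',M[:2,2].round(4),'j',s['joint_pos'].round(2))
E
python3 - <<'E'
from h import *
f=grab('wrist','w1'); go(.43,.22,.2); print(f['mtx'][0,0],-f['R'].T@f['t'],f['R'].round(2))
s,R=tool()
for k in (0,.019): print(proj(f,s['tool_pos']+R.apply([0,.0425,k])))
E
```

```text
shift [  6.09 -15.12  17.24] turn 0 cur yaw 19.0 pos [0.4213 0.0564 0.3717] tilt [0.0027 0.0043] j [-0.05 -0.49  1.87  0.    1.75  1.19]
283.0063490021322 [0.49792214 0.07760922 0.49445636] [[ 0.32 -0.95  0.  ]
 [-0.9  -0.3   0.32]
 [-0.3  -0.1  -0.95]]
[401.36988557 273.14902259]
[392.67359207 254.23762737]
```

View pics/w1.png

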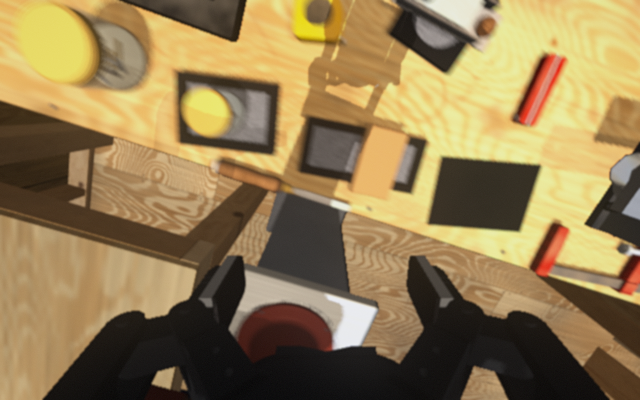

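The wrist view shows the sanding insert (corners about 178,72 to 274,154), the plane insert (306,117 to 412,192) with the cork block at (378,160), the mat (430–540, 157–231) and part of the jar insert. The fingertips are at (411,257) and (243,257). I'll measure these by mask and ray.

```bash
cat >> h.py <<'E'
def rect(f,mask,box,z,name=''):
    x0,y0,x1,y1=box;m=np.zeros_like(mask);m[y0:y1,x0:x1]=mask[y0:y1,x0:x1]
    m=cv2.morphologyEx(m,cv2.MORPH_OPEN,np.ones((3,3),np.uint8))
    c,_=cv2.findContours(m,cv2.RETR_EXTERNAL,cv2.CHAIN_APPROX_NONE)
    c=[k for k in c if cv2.contourArea(k)>80]; p=cv2.convexHull(np.vstack(c))[:,0]
    P=np.array([ray(f,q,z)[:2]*1000 for q in p],np.float32);r=cv2.minAreaRect(P)
    (cx,cy),(w,h),a=r
    if w>h: a+=90;w,h=h,w   # a+... : world angle of SHORT side
    print(name,'centre',round(cx/1000,4),round(cy/1000,4),'short %.0f long %.0f'%(w,h),'angle of short side %.1f'%(a if True else 0),p.min(0),p.max(0))
    return r
def masks(f):
    hsv=cv2.cvtColor(f['img'],cv2.COLOR_BGR2HSV);H,S,V=cv2.split(hsv)
    return H,S,V,lambda c:(c.astype(np.uint8)*255)
E
python3 - <<'E'
from h import *
f=manip.grab_frame('wrist');H,S,V,u=masks(f)
dark=u((V<75))
for z in(0.018,0.0):
  rect(f,dark,(165,60,290,165),z,'sand_ins z%.3f'%z)
  rect(f,dark,(292,105,432,200),z,'plane_ins')
rect(f,dark,(425,145,550,240),.003,'mat')
print([ (x,y,H[y,x],S[y,x],V[y,x]) for x,y in((378,160),(365,185),(208,110),(340,100),(440,150),(320,150),(460,20),(265,100))])
cork=u((H>7)&(H<19)&(S>90)&(V>100))
s,R=tool()
for x in(-.011,.011):
  for k in (0,.006,.012,.019): print(x,k,proj(f,s['tool_pos']+R.apply([x,.0425,k])).round(0))
t=manip.grab_frame('top');H,S,V,u=masks(t);dark=u(V<75)
rect(t,dark,(340,120,396,174),.018,'jar_ins top')
print([ (x,y,H[y,x],S[y,x],V[y,x]) for x,y in((368,143),(350,142),(388,147),(368,152),(360,215),(400,200))])
E
```

```text
sand_ins z0.018 centre 0.4344 0.2174 short 108 long 158 angle of short side 11.4 [185  77] [285 157]
plane_ins centre 0.4411 -0.0105 short 92 long 200 angle of short side 7.6 [305 121] [430 195]
sand_ins z0.000 centre 0.432 0.2225 short 112 long 164 angle of short side 11.4 [185  77] [285 157]
plane_ins centre 0.439 -0.014 short 96 long 208 angle of short side 7.6 [305 121] [430 195]
mat centre 0.4427 -0.2466 short 125 long 175 angle of short side 13.7 [433 162] [543 234]
[(378, 160, np.uint8(18), np.uint8(137), np.uint8(236)), (365, 185, np.uint8(18), np.uint8(136), np.uint8(236)), (208, 110, np.uint8(29), np.uint8(132), np.uint8(236)), (340, 100, np.uint8(16), np.uint8(141), np.uint8(152)), (440, 150, np.uint8(27), np.uint8(99), np.uint8(237)), (320, 150, np.uint8(13), np.uint8(40), np.uint8(102)), (460, 20, np.uint8(32), np.uint8(14), np.uint8(235)), (265, 100, np.uint8(12), np.uint8(27), np.uint8(159))]
-0.011 0 [410. 297.]
-0.011 0.006 [407. 290.]
-0.011 0.012 [404. 283.]
-0.011 0.019 [401. 276.]
0.011 0 [414. 260.]
0.011 0.006 [411. 254.]
0.011 0.012 [408. 248.]
0.011 0.019 [404. 243.]
jar_ins top centre 0.6417 -0.0017 short 29 long 32 angle of short side 90.4 [345 152] [355 163]
[(368, 143, np.uint8(34), np.uint8(16), np.uint8(233)), (350, 142, np.uint8(26), np.uint8(57), np.uint8(187)), (388, 147, np.uint8(15), np.uint8(123), np.uint8(168)), (368, 152, np.uint8(21), np.uint8(44), np.uint8(111)), (360, 215, np.uint8(17), np.uint8(108), np.uint8(227)), (400, 200, np.uint8(31), np.uint8(64), np.uint8(235))]
```

Run:
```python
from h import *
for n,bx,ck in(('wrist',(170,60,240,150),(345,110,412,205)),('top',(245,205,295,240),(345,200,378,238))):
  f=manip.grab_frame(n);H,S,V,u=masks(f)
  y=u((H>23)&(H<34)&(S>110)&(V>150))
  m=np.zeros_like(y);m[bx[1]:bx[3],bx[0]:bx[2]]=y[bx[1]:bx[3],bx[0]:bx[2]]
  c=max(cv2.findContours(m,cv2.RETR_EXTERNAL,cv2.CHAIN_APPROX_NONE)[0],key=cv2.contourArea)
  e=cv2.minEnclosingCircle(c);print(n,'lid px',e,ray(f,e[0],.087).round(4),'diam at .087',cv2.minAreaRect(np.array([ray(f,q[0],.085)[:2]*1000 for q in c],np.float32)))
  cork=u((H>8)&(H<23)&(S>95)&(V>110)&(V<242))
  try: rect(f,cork,ck,.046,'cork')
  except Exception as ex: print(ex)
print('bigjar',ray(f,(198,219),.13),ray(f,(226,219),.1))
print('jar ins top corners',[ray(f,(230+x/3.2,115+y/3.2),.018).round(3)[:2] for x,y in((390,32),(512,58),(487,180),(363,152))])
print('plane pts z.046',[ray(f,(230+x/3.2,115+y/3.2),.046).round(3)[:2] for x,y in((352,108),(358,52),(528,75),(520,130),(410,68),(488,72),(486,116),(408,108))])
```

```text
wrist lid px ((209.0, 113.5), 22.610937118530273) [0.4376 0.2263 0.087 ] diam at .087 ((437.0989074707031, 225.46170043945312), (57.28049850463867, 54.88548278808594), 10.28493881225586)
cork centre 0.45 -0.0259 short 103 long 150 angle of short side 110.1 [345 110] [411 204]
top lid px ((270.0, 239.0), 9.999999747378752e-05) [0.4105 0.2141 0.087 ] diam at .087 ((410.3461608886719, 214.4352264404297), (0.0, 0.0), 0.0)
cork centre 0.4798 -0.031 short 77 long 88 angle of short side 0.4 [345 200] [377 228]
bigjar [0.46174    0.39353491 0.13      ] [0.46225242 0.32958948 0.1       ]
jar ins top corners [array([ 0.736, -0.007]), array([ 0.713, -0.116]), array([ 0.603, -0.094]), array([0.627, 0.017])]
plane pts z.046 [array([0.662, 0.028]), array([0.711, 0.024]), array([ 0.692, -0.125]), array([ 0.643, -0.118]), array([ 0.697, -0.022]), array([ 0.694, -0.09 ]), array([ 0.655, -0.088]), array([ 0.662, -0.021])]
```

Run:
```python
from h import *
go(.436,.225,.2,11.4)
```

```text
shift [  7.15 -16.07  16.99] turn 7.3 cur yaw 18.7 pos [0.4199 0.05   0.3699] tilt [-0.0007 -0.0004] j [-0.06 -0.49  1.88 -0.    1.75  1.19]
```

Call:
move_arm([
  [0.9, -2.0, 2.12, 0, 0, 0, 1],
  [0.9, -2.0, 2.12, 0, 0, 0, 1],
  [0.9, -2.0, 2.12, 0, 0, 0, 1],
  [0.9, -2.0, 2.12, 0, 0, 0, 1],
  [0.9, -2.0, 2.12, 0, 0, 0, 1],
  [0.9, -2.0, 2.12, 0, 0, 0, 1],
  [0.9, -2.0, 2.12, 0, 0, 0, 1],
  [0.9, -2.0, 2.12, 0, 0, 0, 1],
  [0, 0, 0, 0, 0, 3.6, 1],
  [0, 0, 0, 0, 0, 3.6, 1],
  [0, 0, 0, 0, 0, 0, 1],
])

```text
time: 3.03
tool_pos: [0.4369, 0.2234, 0.1996]
tool_rot: [0.0, 0.995, 0.098, -0.001]
contact_force: [0.1, 0.1, -0.3]
gripper_width: 0.997
grasp_force: 0.0
```

Run:
```python
from h import *
f=grab('wrist','w2');H,S,V,u=masks(f)
y=u((H>23)&(H<34)&(S>110)&(V>130));m=y
for c in cv2.findContours(m,cv2.RETR_EXTERNAL,cv2.CHAIN_APPROX_NONE)[0]:
  if cv2.contourArea(c)>400:
    P=np.array([ray(f,q[0],.087)[:2]*1000 for q in c],np.float32)
    print(cv2.boundingRect(c),cv2.minEnclosingCircle(P),cv2.fitEllipse(P))
go(.436,.225,.05,11.4)
```

```text
(289, 181, 23, 54) ((429.6822509765625, 239.60830688476562), 25.475135803222656) ((428.21624755859375, 244.95889282226562), (14.657376289367676, 53.48909378051758), 111.21475219726562)
(27, 79, 118, 111) ((452.49285888671875, 427.63677978515625), 48.533302307128906) ((458.94842529296875, 429.38800048828125), (76.8878173828125, 97.63941192626953), 32.993019104003906)
(420, 77, 113, 28) ((550.1636962890625, 124.71198272705078), 45.31285858154297) ((549.71533203125, 131.8818817138672), (8.832310676574707, 84.69194030761719), 0.8404302000999451)
(420, 69, 155, 23) ((561.5088500976562, 112.2447509765625), 60.68693542480469) ((562.364013671875, 110.06085205078125), (7.9579033851623535, 109.1966552734375), 5.235077381134033)
(433, 0, 125, 65) ((593.8092651367188, 124.20579528808594), 51.53096389770508) ((587.8414916992188, 131.23712158203125), (44.345970153808594, 88.1826171875), 176.06936645507812)
shift [-0.07 -0.18 15.02] turn 0.0 cur yaw 11.4 pos [0.4372 0.2234 0.2002] tilt [-0.0007 -0.0005] j [ 0.32 -0.24  1.97 -0.    1.41  1.69]
```

View pics/w2.png

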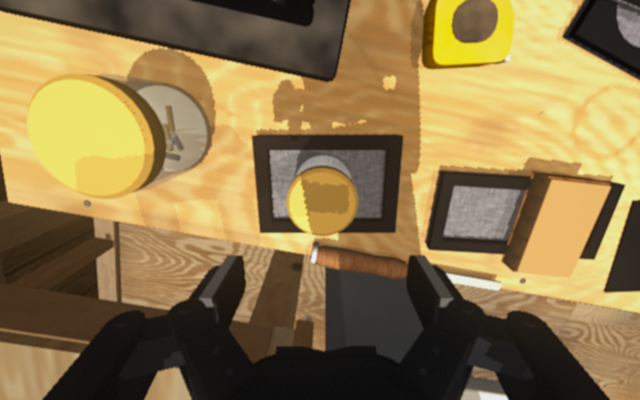

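The lid is centred near (323,201), with the sanding insert around it (252–403, 134–233) and the big jar well clear to the left.

Run:
```python
from h import *
f=manip.grab_frame('wrist');H,S,V,u=masks(f)
for p in((323,201),(288,201),(358,201),(323,236),(323,168)): print(p,ray(f,p,.087).round(4)[:2])
dark=u(V<75)
for z in(0.018,0): rect(f,dark,(245,128,410,238),z,'sand_ins')
print([ray(f,p,.018).round(3)[:2] for p in((252,134),(403,134),(397,232),(260,232))])
rect(f,u(S<70)&u(V>90),(262,140,395,228),.018,'floor')
```

```text
(323, 201) [0.4397 0.2255]
(288, 201) [0.4336 0.2558]
(358, 201) [0.4458 0.1952]
(323, 236) [0.4064 0.2189]
(323, 168) [0.4687 0.2312]
sand_ins centre 0.4352 0.22 short 110 long 158 angle of short side 11.3 [254 136] [401 231]
sand_ins centre 0.4304 0.2189 short 116 long 167 angle of short side 11.3 [254 136] [401 231]
[array([0.475, 0.309]), array([0.507, 0.153]), array([0.396, 0.128]), array([0.364, 0.287])]
floor centre 0.4364 0.2219 short 77 long 123 angle of short side 11.3 [269 150] [382 217]
```

Call:
move_arm([
  [0.1, -0.2, 3.0, 0, 0, 0, 1],
  [0, 0, 3.0, 0, 0, 0, 1],
  [0, 0, 3.0, 0, 0, 0, 1],
  [0, 0, 3.0, 0, 0, 0, 1],
  [0, 0, 2.0, 0, 0, 0, 1],
  [0, 0, 1.0, 0, 0, 0, 1],
  [0, 0, 0, 0, 0, 0, 1],
  [0, 0, 0, 0, 0, 0, -1],
  [0, 0, 0, 0, 0, 0, -1],
  [0, 0, 0, 0, 0, 0, -1],
  [0, 0, 0, 0, 0, 0, -1],
  [0, 0, 0, 0, 0, 0, -1],
])

```text
time: 4.13
tool_pos: [0.4396, 0.2274, 0.0531]
tool_rot: [-0.0, 0.995, 0.1, 0.002]
contact_force: [0.1, -1.0, 6.9]
gripper_width: 0.772
grasp_force: 67.7
```

Call:
move_arm([
  [0, 0, -2.0, 0, 0, 0, -1],
  [0, 0, -4.0, 0, 0, 0, -1],
  [0, 0, -4.0, 0, 0, 0, -1],
  [-0.6, 3.1, 0, 0, 0, 0, -1],
  [-0.6, 3.1, 0, 0, 0, 0, -1],
  [-0.6, 3.1, 0, 0, 0, 0, -1],
  [-0.6, 3.1, 0, 0, 0, 0, -1],
  [-0.6, 3.1, 0, 0, 0, 0, -1],
  [-0.6, 3.1, 0, 0, 0, 0, -1],
  [-0.6, 3.1, 0, 0, 0, 0, -1],
  [-0.6, 3.1, 0, 0, 0, 0, -1],
  [-0.6, 3.1, 0, 0, 0, 0, -1],
  [-0.6, 3.1, 0, 0, 0, 0, -1],
  [-0.6, 3.1, 0, 0, 0, 0, -1],
  [-0.6, 3.1, 0, 0, 0, 0, -1],
  [-0.6, 3.1, 0, 0, 0, 0, -1],
  [-0.6, 3.1, 0, 0, 0, 0, -1],
  [-0.6, 3.1, 0, 0, 0, 0, -1],
  [0, 0, 0, 0, 0, 0, -1],
  [0, 0, 0, 0, 0, 0, -1],
])

```text
time: 5.8
tool_pos: [0.4414, -0.2476, 0.1504]
tool_rot: [-0.001, 0.995, 0.099, -0.0]
contact_force: [0.1, 0.1, -1.0]
gripper_width: 0.77
grasp_force: 68.2
```

Run:
```python
from h import *
go(.443,-.247,.05); print(manip.state()['gripper_width'],manip.state()['grasp_force'])
```

```text
shift [ 0.17 -0.02 10.04] turn 0 cur yaw 11.3 pos [ 0.4414 -0.2476  0.1504] tilt [-0.0007  0.001 ] j [-0.66 -0.15  1.98  0.    1.31  0.71]
0.7702947662054512 68.21473807096481
```

Call:
move_arm([
  [0, 0, 3.0, 0, 0, 0, -1],
  [0, 0, 3.0, 0, 0, 0, -1],
  [0, 0, 2.5, 0, 0, 0, -1],
  [0, 0, 1.0, 0, 0, 0, -1],
  [0, 0, 0.5, 0, 0, 0, -1],
  [0, 0, 0, 0, 0, 0, -1],
  [0, 0, 0, 0, 0, 0, -1],
])

```text
time: 6.38
tool_pos: [0.4428, -0.2469, 0.052]
tool_rot: [0.001, 0.995, 0.1, 0.001]
contact_force: [0.2, -0.7, -1.5]
gripper_width: 0.775
grasp_force: 68.2
```

Call:
move_arm([
  [0, 0, 0.2, 0, 0, 0, -1],
  [0, 0, 0, 0, 0, 0, -1],
  [0, 0, 0.1, 0, 0, 0, -1],
  [0, 0, 0, 0, 0, 0, -1],
  [0, 0, 0, 0, 0, 0, -1],
])

```text
time: 6.8
tool_pos: [0.4421, -0.2469, 0.0481]
tool_rot: [0.0, 0.995, 0.1, 0.0]
contact_force: [-0.4, 0.5, -2.2]
gripper_width: 0.776
grasp_force: 68.3
```

Call:
move_arm([
  [0, 0, 0.15, 0, 0, 0, -1],
  [0, 0, 0, 0, 0, 0, -1],
  [0, 0, 0, 0, 0, 0, -1],
])

```text
time: 7.05
tool_pos: [0.4422, -0.247, 0.048]
tool_rot: [-0.0, 0.995, 0.1, -0.0]
contact_force: [-5.6, 2.8, 9.6]
gripper_width: 0.773
grasp_force: 69.4
```

Call:
move_arm([
  [0, 0, -0.1, 0, 0, 0, -1],
  [0, 0, 0, 0, 0, 0, 0.7],
  [0, 0, 0, 0, 0, 0, 1],
  [0, 0, 0, 0, 0, 0, 1],
  [0, 0, 0, 0, 0, 0, 1],
  [0, 0, -2, 0, 0, 0, 1],
  [0, 0, -4, 0, 0, 0, 1],
  [0, 0, -4, 0, 0, 0, 1],
  [0, 0, -4, 0, 0, 0, 1],
  [0, 0, -4, 0, 0, 0, 1],
  [0.5, -3.0, 0, 0, 0, 0, 1],
  [0.5, -3.0, 0, 0, 0, 0, 1],
  [0.5, -3.0, 0, 0, 0, 0, 1],
  [0.5, -3.0, 0, 0, 0, 0, 1],
  [0.5, -3.0, 0, 0, 0, 0, 1],
  [0.5, -3.0, 0, 0, 0, 0, 1],
  [0.2, -3.0, 0, 0, 0, 0, 1],
  [0, 0, 0, 0, 0, 0, 1],
  [0, 0, 0, 0, 0, 0, 1],
])

```text
time: 8.63
tool_pos: [0.4314, -0.0336, 0.2272]
tool_rot: [0.0, 0.995, 0.101, 0.0]
contact_force: [0.4, 0.3, 0.4]
gripper_width: 1.0
grasp_force: 0.0
```

Run:
```python
from h import *
f=grab('wrist','w3'); go(.455,-.03,.2)
```

```text
shift [2.39 0.03 2.72] turn 0 cur yaw 11.5 pos [ 0.4315 -0.0345  0.2272] tilt [ 0.0003 -0.0006] j [-0.25 -0.42  2.07 -0.    1.5   1.12]
```

View pics/w3.png

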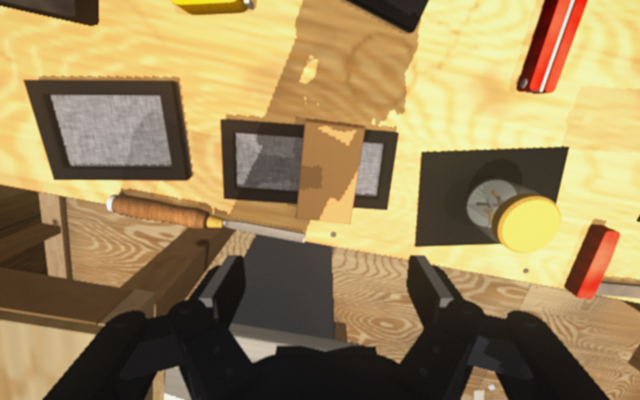

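The jar stands upright on the mat. The cork's top corners are about (304,121), (363,127), (350,223) and (297,217). The plane insert's are about (222,120), (396,132), (389,209) and (226,198).

Run:
```python
from h import *
f=manip.grab_frame('wrist');H,S,V,u=masks(f)
P=np.array([ray(f,p,.046)[:2] for p in((304,121),(363,127),(352,222),(297,217))]);print('cork',P.round(4),P.mean(0),[np.linalg.norm(P[i]-P[i-1]).round(4) for i in range(4)])
print('long angle',np.degrees(np.arctan2(*((P[0]+P[1]-P[2]-P[3])[::-1]))))
dark=u(V<75)
for z in(0.018,0): rect(f,dark,(215,112,402,216),z,'plane_ins'); rect(f,dark,(20,75,195,185),z,'sand_ins')
gr=u(S<70)&u(V>80)
rect(f,gr,(228,125,302,200),.018,'floorL');rect(f,gr,(352,125,388,205),.018,'floorR');rect(f,gr,(45,88,182,172),.018,'sandfloor')
```

```text
cork [[ 4.938e-01  1.000e-04]
 [ 5.001e-01 -6.140e-02]
 [ 3.932e-01 -7.460e-02]
 [ 3.867e-01 -1.070e-02]] [ 0.44343742 -0.036653  ] [np.float64(0.1076), np.float64(0.0618), np.float64(0.1077), np.float64(0.0642)]
long angle 6.421849338755956
plane_ins centre 0.4418 -0.0105 short 94 long 200 angle of short side 7.6 [221 121] [395 207]
sand_ins centre 0.4353 0.2156 short 108 long 164 angle of short side 11.1 [30 82] [189 179]
plane_ins centre 0.438 -0.0101 short 99 long 211 angle of short side 7.6 [221 121] [395 207]
sand_ins centre 0.4311 0.2282 short 114 long 173 angle of short side 11.1 [30 82] [189 179]
floorL centre 0.4371 0.0368 short 65 long 77 angle of short side 6.7 [234 132] [300 189]
floorR centre 0.4525 -0.0831 short 27 long 66 angle of short side 97.4 [355 142] [382 195]
sandfloor centre 0.437 0.2151 short 80 long 123 angle of short side 11.5 [49 94] [170 166]
```

Call:
move_arm([
  [1.1, 0.45, 1.0, 0, 0, 0, 1],
  [0, 0, 3.5, 0, 0, 5.1, 1],
  [0, 0, 4.0, 0, 0, 0, 1],
  [0, 0, 4.0, 0, 0, 0, 1],
  [0, 0, 3.0, 0, 0, 0, 1],
  [0, 0, 2.0, 0, 0, 0, 1],
  [0, 0, 0.9, 0, 0, 0, 1],
  [0, 0, 0, 0, 0, 0, 1],
  [0, 0, 0, 0, 0, 0, -1],
  [0, 0, 0, 0, 0, 0, -1],
  [0, 0, 0, 0, 0, 0, -1],
  [0, 0, 0, 0, 0, 0, -1],
  [0, 0, 0, 0, 0, 0, -1],
])

```text
time: 9.82
tool_pos: [0.4454, -0.0375, 0.0458]
tool_rot: [0.001, 0.998, 0.055, 0.002]
contact_force: [0.9, -0.6, 7.3]
gripper_width: 0.731
grasp_force: 66.9
```

Run:
```python
from h import *
go(.4434,-.0367,.043,6.4)
f=grab('wrist','w4')
```

```text
shift [-0.19 -0.1   0.28] turn -0.0 cur yaw 6.4 pos [ 0.4454 -0.0375  0.0458] tilt [ 0.005  -0.0016] j [-0.25 -0.16  2.18 -0.    1.11  1.21]
```

View pics/w4.png

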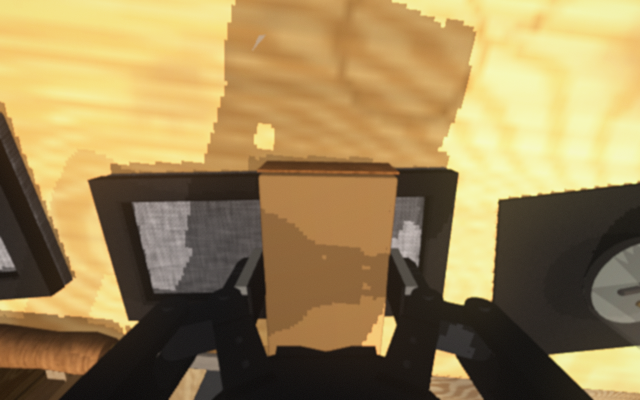

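The block is held squarely between both pads (260–397). I'm lifting and turning it.

Call:
move_arm([
  [0, 0, -2.0, 0, 0, 0, -1],
  [0, 0, -4.0, 0, 0, 0, -1],
  [0, 0, -4.0, 0, 0, 0, -1],
  [0, -3.2, 0, 0, 0, 0, -1],
  [0, -3.2, 0, 0, 0, 0, -1],
  [0, -3.2, 0, 0, 0, 0, -1],
  [0, -3.2, 0, 0, 0, 0, -1],
  [0, -3.2, 0, 0, 0, 0, -1],
  [0, -3.2, 0, 0, 0, 0, -1],
  [0, -3.2, 0, 0, 0, 0, -1],
  [0, -3.2, 0, 0, 0, 0, -1],
  [0, 0, 0, 0, 0, -6.8, -1],
  [0, 0, 0, 0, 0, -6.8, -1],
  [0, 0, 0, 0, 0, -6.8, -1],
  [0, 0, 0, 0, 0, -6.8, -1],
  [0, 0, 0, 0, 0, -6.8, -1],
  [0, 0, 0, 0, 0, -6.8, -1],
  [0, 0, 0, 0, 0, -6.8, -1],
])

```text
time: 11.37
tool_pos: [0.4146, 0.2177, 0.1434]
tool_rot: [0.0, 0.89, 0.456, 0.0]
contact_force: [-0.7, -0.1, -0.6]
gripper_width: 0.731
grasp_force: 66.2
```

Call:
move_arm([
  [0, 0, 0, 0, 0, -6.8, -1],
  [0, 0, 0, 0, 0, -6.8, -1],
  [0, 0, 0, 0, 0, -6.8, -1],
  [0, 0, 0, 0, 0, -6.8, -1],
  [0, 0, 0, 0, 0, -6.8, -1],
  [0, 0, 0, 0, 0, -6.8, -1],
  [0, 0, 0, 0, 0, -6.8, -1],
  [0, 0, 0, 0, 0, 0, -1],
  [0, 0, 0, 0, 0, 0, -1],
  [0, 0, 0, 0, 0, 0, -1],
])

```text
time: 12.2
tool_pos: [0.4147, 0.2177, 0.1433]
tool_rot: [0.0, 0.633, 0.774, 0.0]
contact_force: [0.2, 0.5, -0.4]
gripper_width: 0.73
grasp_force: 66.2
```

Run:
```python
from h import *
go(.436,.221,.07,101.3)
f=grab('wrist','w5')
```

```text
shift [-0.09  2.15  7.33] turn 0.1 cur yaw 101.4 pos [0.4147 0.2177 0.1433] tilt [0.0002 0.0001] j [ 0.32 -0.24  2.07 -0.    1.31  0.12]
```

View pics/w5.png

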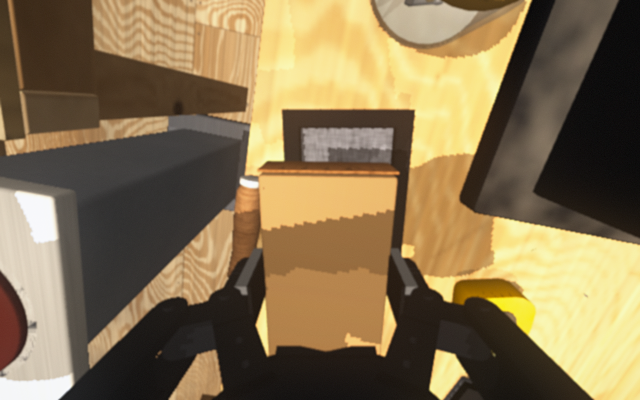

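The block is aligned with the sanding insert ahead (283–414, top edge row 110). It needs a 2 cm shift along tool y.

Call:
move_arm([
  [-0.1, 2.1, 2.0, 0, 0, 0, -1],
  [0, 0, 3.0, 0, 0, 0, -1],
  [0, 0, 3.0, 0, 0, 0, -1],
  [0, 0, 1.5, 0, 0, 0, -1],
  [0, 0, 0.5, 0, 0, 0, -1],
  [0, 0, 0.3, 0, 0, 0, -1],
  [0, 0, 0.2, 0, 0, 0, -1],
  [0, 0, 0, 0, 0, 0, -1],
  [0, 0, 0, 0, 0, 0, -1],
])

```text
time: 13.0
tool_pos: [0.4367, 0.2213, 0.0397]
tool_rot: [0.001, 0.632, 0.775, 0.001]
contact_force: [0.3, -0.2, -1.3]
gripper_width: 0.731
grasp_force: 66.2
```

Run:
```python
from h import *
go(.436,.221,.036,101.3);print(manip.state()['contact_force'])
```

```text
shift [-0.01 -0.07  0.37] turn 0.3 cur yaw 101.6 pos [0.4367 0.2213 0.0397] tilt [0.0026 0.0009] j [ 0.32 -0.04  2.08  0.    1.09  0.12]
[ 0.29068605 -0.20207614 -1.30253815]
```

Call:
move_arm([
  [0, 0, 0.1, 0, 0, 0, -1],
  [0, 0, 0, 0, 0, 0, -1],
  [0, 0, 0.1, 0, 0, 0, -1],
  [0, 0, 0, 0, 0, 0, -1],
  [0, 0, 0, 0, 0, 0, -1],
])

```text
time: 13.42
tool_pos: [0.4355, 0.2209, 0.0362]
tool_rot: [0.0, 0.632, 0.775, 0.0]
contact_force: [0.5, 0.7, -1.8]
gripper_width: 0.729
grasp_force: 66.2
```

Call:
move_arm([
  [0, 0, 0.1, 0, 0, 0, -1],
  [0, 0, 0, 0, 0, 0, -1],
  [0, 0, 0.1, 0, 0, 0, -1],
  [0, 0, 0, 0, 0, 0, -1],
  [0, 0, 0, 0, 0, 0, -1],
])

```text
time: 13.83
tool_pos: [0.4358, 0.2209, 0.0357]
tool_rot: [-0.0, 0.632, 0.775, -0.0]
contact_force: [-6.7, -2.7, 11.9]
gripper_width: 0.729
grasp_force: 67.8
```

Call:
move_arm([
  [0, 0, -0.1, 0, 0, 0, 1],
  [0, 0, 0, 0, 0, 0, 1],
  [0, 0, 0, 0, 0, 0, 1],
  [0, 0, 0, 0, 0, 0, 1],
  [0, 0, -2.5, 0, 0, 0, 1],
  [0, 0, -4, 0, 0, 0, 1],
  [0, 0, -4, 0, 0, 0, 1],
  [0, 0, -4, 0, 0, 0, 1],
  [0, 0, -4, 0, 0, 0, 1],
  [-3.83, -0.57, 0, 0, 0, 0, 1],
  [-3.83, -0.57, 0, 0, 0, 0, 1],
  [-3.83, -0.57, 0, 0, 0, 0, 1],
  [-3.83, -0.57, 0, 0, 0, 0, 1],
  [-3.83, -0.57, 0, 0, 0, 0, 1],
  [-3.83, -0.57, 0, 0, 0, 0, 1],
  [-3.83, -0.57, 0, 0, 0, 0, 1],
  [0, 0, 0, 0, 0, 6.4, 1],
  [0, 0, 0, 0, 0, 6.4, 1],
  [0, 0, 0, 0, 0, 6.4, 1],
  [0, 0, 0, 0, 0, 0, 1],
])

```text
time: 15.5
tool_pos: [0.4501, -0.0502, 0.2198]
tool_rot: [-0.0, 0.754, 0.657, -0.0]
contact_force: [0.2, -0.1, -0.4]
gripper_width: 1.0
grasp_force: 0.0
```

Run:
```python
from h import *
go(.65,-.05,.22,82.2)
f=grab('wrist','w6')
```

```text
shift [ 2.73 19.8  -0.02] turn 0.0 cur yaw 82.2 pos [ 0.4501 -0.0502  0.2198] tilt [-0.0005  0.0002] j [-0.28 -0.36  2.03  0.    1.47 -0.14]
```

View pics/w6.png

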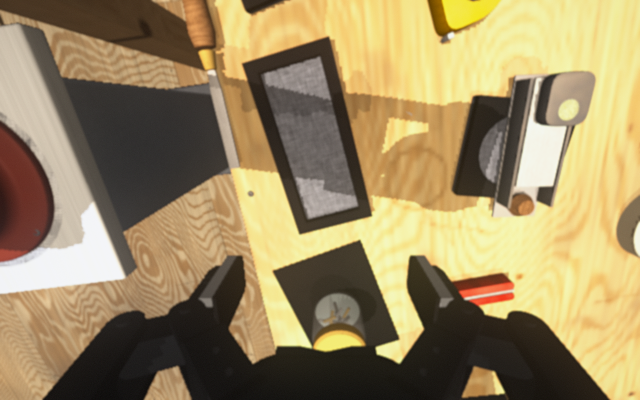

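The plane insert is fully in view (243,65), (329,38), (371,215), (299,233). The plane lies at about (540,145), with its cap at the +y end.

Run:
```python
from h import *
f=manip.grab_frame('wrist');H,S,V,u=masks(f)
dark=u(V<75)
for z in(0.018,0): rect(f,dark,(240,36,374,236),z,'plane_ins')
rect(f,u(S<70)&u(V>60)&~dark,(258,55,360,222),.018,'floor')
go(.65,-.05,.22,82.2)
```

```text
plane_ins centre 0.4412 -0.0099 short 93 long 201 angle of short side 7.8 [245  39] [369 231]
plane_ins centre 0.4401 -0.0121 short 98 long 212 angle of short side 7.8 [245  39] [369 231]
floor centre 0.4421 -0.0094 short 67 long 173 angle of short side 7.4 [263  57] [357 219]
shift [ 2.580e+00  1.982e+01 -1.000e-02] turn 0.3 cur yaw 82.5 pos [ 0.4501 -0.0498  0.2199] tilt [-0.0003  0.0001] j [-0.27 -0.36  2.03  0.    1.47 -0.14]
```

Call:
move_arm([
  [0.5, 3.8, 0, 0, 0, 0, 1],
  [0.5, 3.8, 0, 0, 0, 0, 1],
  [0.5, 3.8, 0, 0, 0, 0, 1],
  [0.5, 3.8, 0, 0, 0, 0, 1],
  [0.5, 3.8, 0, 0, 0, 0, 1],
  [0.2, 2.2, 0, 0, 0, 0, 1],
  [0, 0, 0, 0, 0, 0, 1],
  [0, 0, 0, 0, 0, 0, 1],
])

```text
time: 16.27
tool_pos: [0.6644, -0.0507, 0.2192]
tool_rot: [-0.001, 0.752, 0.66, -0.001]
contact_force: [-0.3, 0.3, 0.6]
gripper_width: 1.004
grasp_force: 0.0
```

Run:
```python
from h import *
f=grab('wrist','w7');cv2.imwrite('pics/w7c.png',cv2.resize(f['img'][30:330,150:550],None,fx=2,fy=2,interpolation=cv2.INTER_CUBIC))
go(.677,-.048,.22,82.2)
```

```text
shift [ 0.44  1.28 -0.05] turn 0.3 cur yaw 82.5 pos [ 0.6637 -0.0507  0.2195] tilt [-0.0015  0.0002] j [-0.19  0.17  1.54 -0.    1.43 -0.06]
```

View pics/w7c.png

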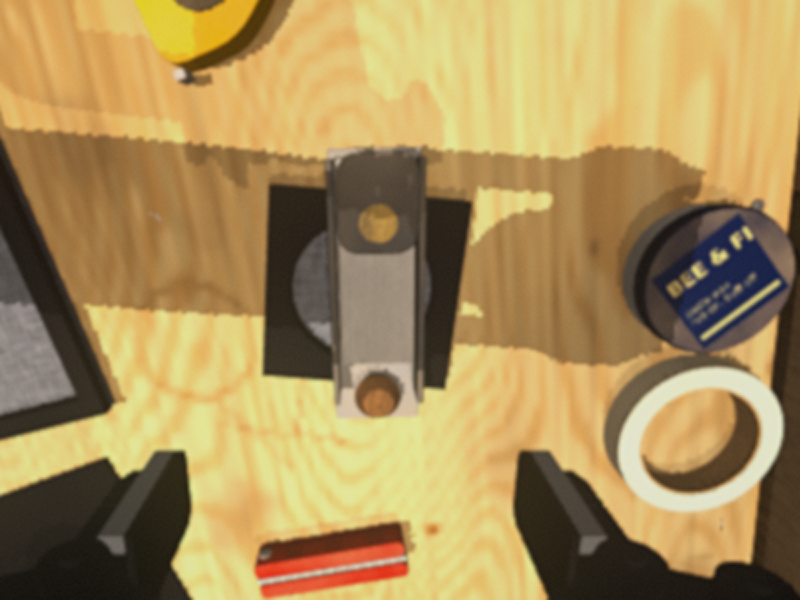

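The plane's side walls run from (326,155) to (337,410) and (427,150) to (420,410) in the crop. The jar insert's corners are (268,185), (472,203), (445,388) and (263,375).

Run:
```python
from h import *
f=manip.grab_frame('wrist')
P=lambda c,r,z:ray(f,(150+c/2,30+r/2),z)[:2].round(4)
for n,z,L in(('walls',.046,((326,155),(427,150),(332,285),(425,285),(337,410),(420,410))),('ins',.018,((268,185),(472,203),(445,388),(263,375)))):
  a=np.array([P(*p,z) for p in L]);print(n,a.tolist(),a.mean(0))
a=np.array([P(*p,.018) for p in((268,185),(472,203),(445,388),(263,375))]);print([np.linalg.norm(a[i]-a[i-1]).round(3) for i in range(4)])
go(.677,-.048,.22,82.2)
```

```text
walls [[0.6623, 0.0299], [0.7125, 0.0256], [0.6559, -0.036], [0.7053, -0.0425], [0.6483, -0.1092], [0.6958, -0.1155]] [ 0.68001667 -0.04128333]
ins [[0.6269, 0.0185], [0.7384, -0.0061], [0.7145, -0.1162], [0.6037, -0.0928]] [ 0.670875 -0.04915 ]
[np.float64(0.114), np.float64(0.114), np.float64(0.113), np.float64(0.113)]
shift [ 0.46  1.33 -0.02] turn 0.3 cur yaw 82.5 pos [ 0.6632 -0.0508  0.2198] tilt [-0.0012  0.0002] j [-0.19  0.17  1.54 -0.    1.43 -0.06]
```

Call:
move_arm([
  [1.0, 1.55, 1.0, 0, 0, 0, 1],
  [0, 0, 3.0, 0, 0, -1.0, 1],
  [0, 0, 4.0, 0, 0, 0, 1],
  [0, 0, 4.0, 0, 0, 0, 1],
  [0, 0, 3.0, 0, 0, 0, 1],
  [0, 0, 1.6, 0, 0, 0, 1],
  [0, 0, 1.0, 0, 0, 0, 1],
  [0, 0, 0, 0, 0, 0, 1],
  [0, 0, 0, 0, 0, 0, 1],
])

```text
time: 17.12
tool_pos: [0.6815, -0.0435, 0.046]
tool_rot: [0.001, 0.747, 0.665, 0.001]
contact_force: [-0.5, -0.7, -0.4]
gripper_width: 0.999
grasp_force: 0.0
```

Call:
move_arm([
  [0, 0, 0, 0, 0, 0, -1],
  [0, 0, 0, 0, 0, 0, -1],
  [0, 0, 0, 0, 0, 0, -1],
  [0, 0, 0, 0, 0, 0, -1],
  [0, 0, 0, 0, 0, 0, -1],
  [0, 0, 0, 0, 0, 0, -1],
])

```text
time: 17.62
tool_pos: [0.6816, -0.0435, 0.0468]
tool_rot: [0.001, 0.747, 0.665, 0.001]
contact_force: [-3.6, 0.7, 5.9]
gripper_width: 0.58
grasp_force: 66.1
```

Run:
```python
from h import *
f=grab('wrist','w8');go(.441,-.010,.2,97.6)
```

```text
shift [  0.55 -24.26 -15.37] turn -14.2 cur yaw 83.4 pos [ 0.6816 -0.0435  0.0468] tilt [ 0.0019 -0.0005] j [-0.17  0.37  1.6  -0.    1.16 -0.06]
```

View pics/w8.png

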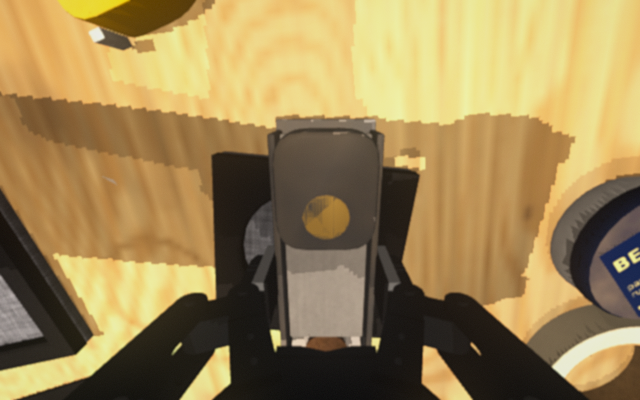

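Both pads are on the plane's walls mid-length, behind the cap. I'm lifting.

Call:
move_arm([
  [0, 0, -1.0, 0, 0, 0, -1],
  [0, 0, -2.0, 0, 0, 0, -1],
  [0, 0, -3.0, 0, 0, 0, -1],
  [0, 0, -4.0, 0, 0, 0, -1],
  [0, 0, 0, 0, 0, 0, -1],
  [0, 0, 0, 0, 0, 0, -1],
])

```text
time: 18.17
tool_pos: [0.6826, -0.0437, 0.148]
tool_rot: [0.003, 0.747, 0.665, 0.002]
contact_force: [-0.3, 0.5, -5.8]
gripper_width: 0.581
grasp_force: 64.7
```

Run:
```python
from h import *
f=grab('wrist','w9');go(.441,-.010,.145,97.6)
s,R=tool();print(s['gripper_width'],s['grasp_force'],s['contact_force'],s['ft_torque'])
for z in(.118,.125,.13): print(R.inv().apply(ray(f,(325,117),z)-s['tool_pos']).round(4))
g=manip.grab_frame('side');u,v=proj(g,s['tool_pos']).astype(int);print(u,v)
cv2.imwrite('pics/s9.png',np.hstack([cv2.resize(g['img'][v-60:v+60,u-70:u+70],None,fx=3,fy=3,interpolation=cv2.INTER_CUBIC),cv2.resize(f['img'][60:390,170:480],(360,360))]))
```

```text
shift [  0.54 -24.19  -0.06] turn -14.2 cur yaw 83.4 pos [ 0.6806 -0.0433  0.1446] tilt [ 0.0008 -0.0002] j [-0.17  0.26  1.56 -0.    1.32 -0.06]
0.5812899330408904 64.67651009559631 [-1.67077305 -0.46624047 -6.41034606] [-0.06631458  0.05256348  0.04417335]
[0.0755 0.0029 0.0266]
[0.0757 0.0029 0.0196]
[0.0759 0.0028 0.0146]
299 146
```

View pics/s9.png

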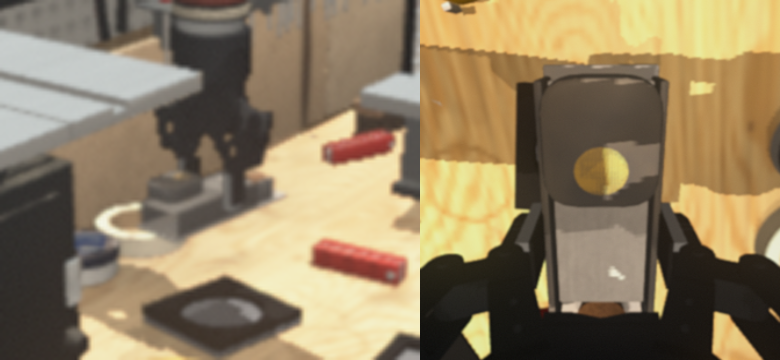

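The plane hangs level, with its centre about 4 mm behind the TCP. I'm carrying it to its insert.

Call:
move_arm([
  [0.12, -1.5, 0, 0, 0, 0, -1],
  [0.12, -3.0, 0, 0, 0, 0, -1],
  [0.12, -3.2, 0, 0, 0, 0, -1],
  [0.12, -3.2, 0, 0, 0, 0, -1],
  [0.12, -3.2, 0, 0, 0, 0, -1],
  [0.12, -3.2, 0, 0, 0, 0, -1],
  [0.12, -3.2, 0, 0, 0, 0, -1],
  [0.12, -2.5, 0, 0, 0, 0, -1],
  [0, -1.2, 0, 0, 0, 0, -1],
  [0, 0, 0, 0, 0, -4.7, -1],
  [0, 0, 0, 0, 0, -4.7, -1],
  [0, 0, 0, 0, 0, -4.7, -1],
  [0, 0, 2.0, 0, 0, 0, -1],
  [0, 0, 2.0, 0, 0, 0, -1],
  [0, 0, 0, 0, 0, 0, -1],
  [0, 0, 0, 0, 0, 0, -1],
])

```text
time: 19.6
tool_pos: [0.4384, -0.0053, 0.1008]
tool_rot: [-0.003, 0.66, 0.752, -0.002]
contact_force: [-0.2, 0.3, -5.7]
gripper_width: 0.577
grasp_force: 64.9
```

Run:
```python
from h import *
f=grab('wrist','w10');go(.441,-.006,.04,97.6)
```

```text
shift [-0.06  0.12  6.26] turn -0.1 cur yaw 97.5 pos [ 0.44   -0.0056  0.1026] tilt [-0.0038  0.0007] j [-0.18 -0.27  2.16 -0.    1.25 -0.31]
```

View pics/w10.png

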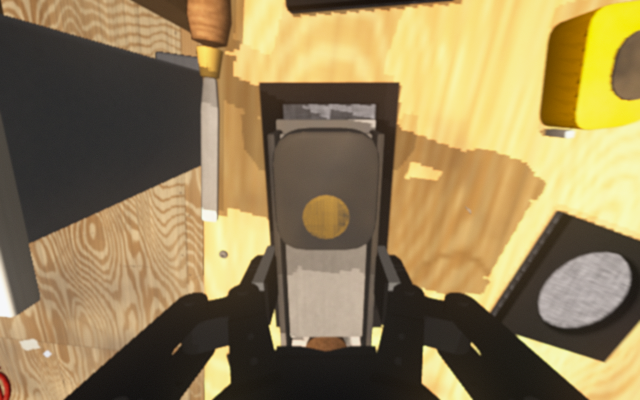

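The plane is lined up in the cut-out, whose far edge (284–376, row 105) is centred on it. I'm lowering.

Call:
move_arm([
  [0, 0.05, 2.0, 0, 0, 0, -1],
  [0, 0, 2.0, 0, 0, 0, -1],
  [0, 0, 1.2, 0, 0, 0, -1],
  [0, 0, 0.5, 0, 0, 0, -1],
  [0, 0, 0.3, 0, 0, 0, -1],
  [0, 0, 0, 0, 0, 0, -1],
  [0, 0, 0, 0, 0, 0, -1],
  [0, 0, 0, 0, 0, 0, -1],
])

```text
time: 20.32
tool_pos: [0.443, -0.0059, 0.0456]
tool_rot: [0.001, 0.66, 0.752, 0.001]
contact_force: [-0.3, 0.3, -5.9]
gripper_width: 0.575
grasp_force: 64.9
```

Call:
move_arm([
  [0, 0, 0.3, 0, 0, 0, -1],
  [0, 0, 0.2, 0, 0, 0, -1],
  [0, 0, 0.1, 0, 0, 0, -1],
  [0, 0, 0, 0, 0, 0, -1],
  [0, 0, 0, 0, 0, 0, -1],
])

```text
time: 20.73
tool_pos: [0.4417, -0.0058, 0.0381]
tool_rot: [-0.0, 0.66, 0.752, -0.0]
contact_force: [0.7, 0.6, -5.5]
gripper_width: 0.58
grasp_force: 65.1
```

Call:
move_arm([
  [0, 0, 0.1, 0, 0, 0, -1],
  [0, 0, 0, 0, 0, 0, -1],
  [0, 0, 0.1, 0, 0, 0, -1],
  [0, 0, 0, 0, 0, 0, -1],
  [0, 0, 0, 0, 0, 0, -1],
])

```text
time: 21.15
tool_pos: [0.442, -0.0058, 0.0368]
tool_rot: [-0.0, 0.66, 0.752, -0.0]
contact_force: [-4.4, 2.0, 2.6]
gripper_width: 0.58
grasp_force: 65.9
```

Call:
move_arm([
  [0, 0, 0, 0, 0, 0, 1],
  [0, 0, 0, 0, 0, 0, 1],
  [0, 0, 0, 0, 0, 0, 1],
  [0, 0, 0, 0, 0, 0, 1],
  [0, 0, -2, 0, 0, 0, 1],
  [0, 0, -4, 0, 0, 0, 1],
  [0, 0, -4, 0, 0, 0, 1],
  [0, 0, -4, 0, 0, 0, 1],
  [0, 0, -2, 0, 0, 0, 1],
  [-3.41, -0.45, 0, 0, 0, 0, 1],
  [-3.41, -0.45, 0, 0, 0, 0, 1],
  [-3.41, -0.45, 0, 0, 0, 0, 1],
  [-3.41, -0.45, 0, 0, 0, 0, 1],
  [-3.41, -0.45, 0, 0, 0, 0, 1],
  [-3.41, -0.45, 0, 0, 0, 0, 1],
  [-3.41, -0.45, 0, 0, 0, 0, 1],
  [0, 0, 0, 0, 0, 0, 1],
  [0, 0, 0, 0, 0, 0, 1],
])

```text
time: 22.65
tool_pos: [0.4415, -0.248, 0.1962]
tool_rot: [-0.0, 0.661, 0.751, 0.0]
contact_force: [0.4, 0.5, 0.0]
gripper_width: 0.999
grasp_force: 0.0
```

Run:
```python
from h import *
f=grab('wrist','w11');go(.442,-.247,.05);print(proj(f,[.442,-.247,.082]))
cv2.imwrite('pics/w11c.png',cv2.resize(f['img'],(512,320)))
```

```text
shift [-0.03  0.04 14.61] turn 0 cur yaw 97.4 pos [ 0.4415 -0.2469  0.1961] tilt [-0.0001  0.0006] j [-0.66 -0.2   1.94  0.    1.4  -0.79]
[325.42561063 201.01570024]
```

View pics/w11c.png

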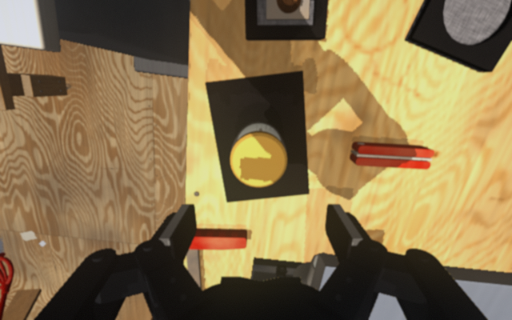

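The lid is centred at (323,199) in full pixels, right under the TCP. I'm descending and gripping.

Call:
move_arm([
  [0, 0, 3.5, 0, 0, 0, 1],
  [0, 0, 3.5, 0, 0, 0, 1],
  [0, 0, 3.5, 0, 0, 0, 1],
  [0, 0, 3.0, 0, 0, 0, 1],
  [0, 0, 1.2, 0, 0, 0, 1],
  [0, 0, 0, 0, 0, 0, 1],
  [0, 0, 0, 0, 0, 0, 1],
  [0, 0, 0, 0, 0, 0, -1],
  [0, 0, 0, 0, 0, 0, -1],
  [0, 0, 0, 0, 0, 0, -1],
  [0, 0, 0, 0, 0, 0, -1],
  [0, 0, 0, 0, 0, 0, -1],
])

```text
time: 23.7
tool_pos: [0.4437, -0.2481, 0.0526]
tool_rot: [0.003, 0.66, 0.752, 0.0]
contact_force: [-0.8, 0.9, 7.3]
gripper_width: 0.773
grasp_force: 67.5
```

Call:
move_arm([
  [0, 0, -2.0, 0, 0, 0, -1],
  [0, 0, -4.0, 0, 0, 0, -1],
  [0, 0, -4.0, 0, 0, 0, -1],
  [0, 0, -2.0, 0, 0, 0, -1],
  [0, 0, 0, 0, 0, 0, -1],
  [0, 0, 0, 0, 0, 0, -1],
])

```text
time: 24.2
tool_pos: [0.4426, -0.2472, 0.1715]
tool_rot: [0.002, 0.66, 0.752, 0.0]
contact_force: [0.1, 0.4, -4.1]
gripper_width: 0.766
grasp_force: 67.9
```

Run:
```python
from h import *
go(.671,-.049,.17)
```

```text
shift [16.69 25.22  0.19] turn 0 cur yaw 97.5 pos [ 0.4426 -0.2472  0.1715] tilt [ 0.004  -0.0028] j [-0.66 -0.18  1.96  0.    1.35 -0.79]
```

Call:
move_arm([
  [1.0, 1.5, 0, 0, 0, 0, -1],
  [1.9, 2.9, 0, 0, 0, 0, -1],
  [1.9, 2.9, 0, 0, 0, 0, -1],
  [1.9, 2.9, 0, 0, 0, 0, -1],
  [1.9, 2.9, 0, 0, 0, 0, -1],
  [1.9, 2.9, 0, 0, 0, 0, -1],
  [1.9, 2.9, 0, 0, 0, 0, -1],
  [1.9, 2.9, 0, 0, 0, 0, -1],
  [1.5, 2.2, 0, 0, 0, 0, -1],
  [0.9, 1.2, 0, 0, 0, 0, -1],
  [0, 0, 3, 0, 0, 0, -1],
  [0, 0, 3, 0, 0, 0, -1],
  [0, 0, 2, 0, 0, 0, -1],
  [0, 0, 0, 0, 0, 0, -1],
  [0, 0, 0, 0, 0, 0, -1],
  [0, 0, 0, 0, 0, 0, -1],
])

```text
time: 25.53
tool_pos: [0.6698, -0.0483, 0.0893]
tool_rot: [-0.0, 0.66, 0.752, 0.0]
contact_force: [-0.3, -0.6, -1.1]
gripper_width: 0.769
grasp_force: 67.9
```

Run:
```python
from h import *
f=grab('wrist','w12');go(.671,-.049,.058)
cv2.imwrite('pics/w12c.png',cv2.resize(f['img'],(512,320)))
print('insert corners px',[proj(f,p+[.018]).round(0) for p in([.6269,.0185],[.7384,-.0061],[.7145,-.1162],[.6037,-.0928])])
```

```text
shift [-0.05  0.02  3.27] turn 0 cur yaw 97.5 pos [ 0.6707 -0.0485  0.0907] tilt [ 0.0023 -0.0004] j [-0.18  0.3   1.61  0.    1.23 -0.31]
insert corners px [array([273., 120.]), array([428., 177.]), array([368., 303.]), array([234., 263.])]
```

View pics/w12c.png

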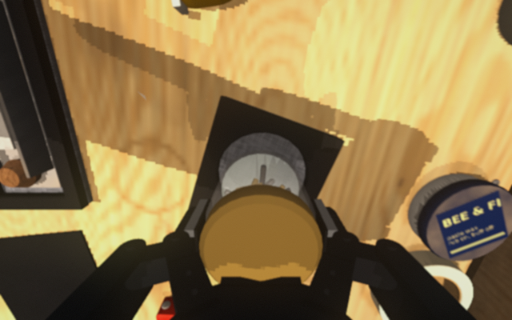

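The insert's corners at (277,121) and (428,179) match the prediction, and the jar is over the cut-out. I'm lowering.

Call:
move_arm([
  [0, 0, 1.5, 0, 0, 0, -1],
  [0, 0, 1.0, 0, 0, 0, -1],
  [0, 0, 0.4, 0, 0, 0, -1],
  [0, 0, 0.2, 0, 0, 0, -1],
  [0, 0, 0, 0, 0, 0, -1],
  [0, 0, 0, 0, 0, 0, -1],
  [0, 0, 0, 0, 0, 0, -1],
])

```text
time: 26.17
tool_pos: [0.6699, -0.0482, 0.0581]
tool_rot: [0.0, 0.66, 0.752, 0.0]
contact_force: [-0.1, 0.3, -1.6]
gripper_width: 0.767
grasp_force: 68.1
```

Call:
move_arm([
  [0, 0, 0.1, 0, 0, 0, -1],
  [0, 0, 0, 0, 0, 0, -1],
  [0, 0, 0.1, 0, 0, 0, -1],
  [0, 0, 0, 0, 0, 0, -1],
  [0, 0, 0, 0, 0, 0, -1],
])

```text
time: 26.58
tool_pos: [0.6701, -0.0483, 0.0577]
tool_rot: [0.0, 0.66, 0.752, 0.0]
contact_force: [-4.1, 1.6, 5.3]
gripper_width: 0.769
grasp_force: 68.6
```

Call:
move_arm([
  [0, 0, 0, 0, 0, 0, 1],
  [0, 0, 0, 0, 0, 0, 1],
  [0, 0, 0, 0, 0, 0, 1],
  [0, 0, 0, 0, 0, 0, 1],
  [0, 0, -2, 0, 0, 0, 1],
  [0, 0, -4, 0, 0, 0, 1],
  [0, 0, -4, 0, 0, 0, 1],
  [0, 0, -4, 0, 0, 0, 1],
  [0, 0, -4, 0, 0, 0, 1],
  [0, 0, -3, 0, 0, 0, 1],
  [-1, -3, -1, 0, 0, 0, 1],
  [-1, -3, -1, 0, 0, 0, 1],
  [-1, -3, -1, 0, 0, 0, 1],
  [-1, -3, -1, 0, 0, 0, 1],
  [-1, -3, -1, 0, 0, 0, 1],
  [-1, -3, -1, 0, 0, 0, 1],
  [0, 0, 0, 0, 0, 0, 1],
  [0, 0, 0, 0, 0, 0, 1],
])

```text
time: 28.08
tool_pos: [0.4987, -0.1317, 0.3274]
tool_rot: [0.001, 0.66, 0.751, 0.001]
contact_force: [-0.4, 0.0, -0.6]
gripper_width: 1.002
grasp_force: 0.0
```

Run:
```python
from h import *
f=grab('wrist');s=grab('side')
a=cv2.resize(s['img'][150:290,230:450],(471,300),interpolation=cv2.INTER_CUBIC);b=cv2.resize(f['img'],(471,294))
cv2.imwrite('pics/fin.png',np.vstack([a,b]));go(.5,-.1,.3)
```

```text
shift [3.06 0.46 2.59] turn 0 cur yaw 97.5 pos [ 0.4994 -0.1309  0.3259] tilt [0.0001 0.0004] j [-0.4  -0.24  1.77  0.    1.62 -0.53]
```

View pics/fin.png

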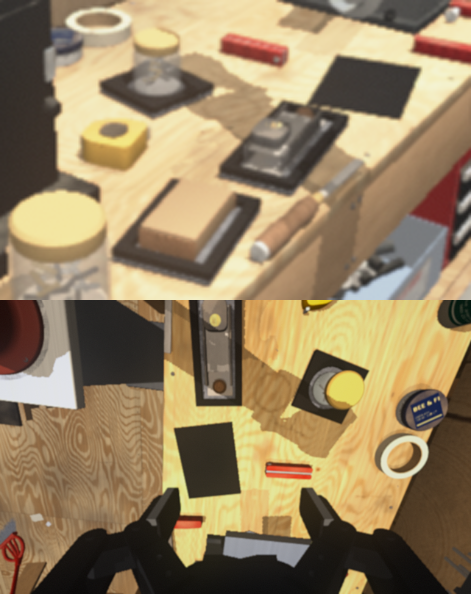

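All three items look level and sunk in their own cut-outs, the mat is empty, and the tape and hex keys haven't moved. I'm handing the job in.

```bash
python3 -c "
from plant import manip
print(manip.job_done())"
```

```text
the job is handed in; nothing more can be done
None
```

I moved the block plane, sanding block and screw jar into their own cut-outs and handed the job in at about 28 s; in the last views all three look upright and fully seated, but I viewed 17 pictures, over the limit of 14.

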